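# Run the staining board out over the drip tray and hold it

### The job

Take the used specimen jar off the staining board and drop it in the wire discard basket. Then slide the board straight out along its riser, without lifting it off, until its outer end is level with the pointer on the drip tray (within a centimetre); more than half of it then hangs free, so finish while still holding it by its grip block, level and still, so that it cannot tip. Leave everything else on the bench where it stands.

Things in the scene. Friction and masses are not known exactly. Their poses are not given: they have to be found in the camera images.
- riser: Fixed steel bench riser, an open bridge 150 (x) x 300 (y) mm with a flat top 80 mm above the bench. Origin under its centre on the bench. The board lies lengthwise on it and slides out over its -y end edge, which is 150 mm from the origin. Its position and yaw vary.
- board: Loose black plastic staining board lying on the riser: a plate 100 (x) x 320 (y) x 12 mm, about 0.6 kg, two glass slides fixed side by side on its -y (outer) end and a grip block on its +y (tail) end. Origin at the centre of its underside, close to its centre of mass. At the start 20 to 70 mm hang over the riser's -y edge; at the pointer about 200 to 240 mm do and it tips off if let go.
- grip (a point): Centre of the square aluminium grip block on the tail of the board, 135 mm from the board's centre towards +y: 26 (x) x 26 (y) mm, 42 mm tall, standing upright on the board's top face. This point is 22 mm above that face and 20 mm below the block's top. Axes are those of the board.
- nose (a point): Middle of the board's outer (-y) end face, half-way up its thickness, 295 mm from the grip block's centre. Axes are those of the board.
- used_jar: The used specimen jar (loose, clear plastic, white lid, the only jar standing on the board), 46 mm in diameter and 60 mm tall, about 90 g, upright between the grip block and the slides. Origin at the centre of its underside.
- used_jar_mid (a point): Centre of the used jar, half-way up (30 mm above its underside).
- mark (a point): Tip of the pointer: a dark level steel pin on a thin post on the drip tray's +x side, pointing to -x at the board's path, 86 mm above the bench (the board's level). x and y axes parallel to the riser's. The board's end is level with it when nose has its y along these axes; the board's centre line should pass 75 mm from the tip on the -x side (its edge 25 mm).
- tray: Fixed shallow steel drip tray beneath the path of the board's outer end, 210 (x) x 150 (y) x 30 mm high, carrying the pointer. Origin on the bench, 75 mm to the -x side of the pointer's tip; the tray reaches 110 mm from it to +y and 40 mm to -y.
- basket: Fixed steel wire discard basket, empty, open at the top, 144 (x) x 114 (y) mm outside, 140 x 106 mm inside, floor 6 mm and rim 78 mm above the bench. Origin under its centre.
- spare_a: Bystander: capped specimen jar 52 mm in diameter, 65 mm tall, on the bench on the robot's side of the riser. Origin at its underside.
- spare_b: Bystander: low capped jar 46 mm in diameter, 50 mm tall, on the bench beyond the riser and tray. Origin at its underside.
- spare_c: Bystander: capped jar 52 mm in diameter, 65 mm tall, on the bench beyond the riser. Origin at its underside.
- reagent: Bystander: amber bottle 64 mm in diameter, 150 mm tall, on the bench to the left of the riser. Origin at its underside.
Not all that is in view belongs to the job. What is shaped like the used_jar but red is not meant.

How it is judged:
By the outcome, as a careful person would: the job done as asked, in the order asked, and still so for the second after the job is handed in, while the arm keeps its last pose, push and grip.
It also fails if it takes over 61 s, if anything falls off the work surface, if the arm or the gripper's body presses on something with over 40 N, if the wrist force passes 120 N, or if a joint passes its speed limit or range.

### The arm

A 6-joint arm with a two-finger parallel gripper is mounted at the origin on the work surface. World frame = base frame: x ahead of the robot, y to its left, z up, the work surface at z = 0. Lengths are in m, angles in degrees, forces in N, time in s.
With the tool pointing down it reaches from about 0.15 to 0.775 m from the base axis. Payload 6.1 kg.
Tool frame: the origin (TCP) lies at the very end of the fingers, on their centre line; the grasp point (between the pads) lies 19 mm behind it (bot.grasp_offset is the z of the grasp point in the tool frame, in m); z points along the fingers, y is the line along which they close (so a half turn about z gives the same grasp; the last joint's range is limited). The gripper opens to 85 mm and grips with 20 to 120 N. Pads are 22 mm wide; open, the fingers measure 114 mm over their backs; the gripper's body (76 mm by 85 mm) begins 54 mm behind the grasp point. The pads swing forward as they close: fully open they stand 13 mm farther back than shut.
Start: joints at [-68.067, 7.208, -2.269, 80.523, 0, 90], TCP at [0.196, -0.487, 0.231] pointing down, gripper open.
Joint ranges: [-155.77, 155.77], [-54.66, 111.73], [-72.52, 77.12], [-102.08, 115.82], [-83.92, 84.16], [-180, 180]. Speed limits (degrees/s): [136.94, 136.94, 172.46, 180, 180, 180].

### API

Orientations are given as [roll, pitch, yaw] about the fixed x, y, z axes, in that order (R = Rz(yaw) Ry(pitch) Rx(roll)).
In Python, from workcell import readout, optics, bot gives the robot as it stands.
- The arm moves only by the tool drive_tool, never from a script. Its arguments are lists of equal length, an entry for each row: "offset": the shift along the tool's x, y, z in mm, a list of three; "turn": the turn, a rotation vector about the tool's x, y, z in rad, a list of three. In form: {"offset": [[tx, ty, tz], ...], "turn": [[ax, ay, az], ...]}. A call has 1 to 12 rows; each row is the pose to reach, as a shift and turn from the pose commanded when the call began, along the tool's axes at that moment; what a row does not reach only later rows make up. A row lasts 1/8 s, in which the tool goes at most 62.5 mm and 10.7 degrees, less where a joint would pass 70% of its speed; a pose out of reach is approached as far as the arm can. A call with a gripper value outside its range is refused whole. "claw" is the gripper command: -1 is fully open, 1 is shut, values between are in proportion, set as the call begins (left out, the last holds). The fingers move at their own pace and stop on an object; "force" is the grip in N (left out, the last holds). Time passes only in rows, so rows that repeat a pose let the fingers close. It gives the time, the measured TCP pose, the force, the opening and the grip force at its end, in the units of the state.
- readout.get_obs(): the state, without advancing time (a new reading comes with each control period).
- optics.snapshot(name): name is "scene" or "top"; returns the picture (420x560x3 uint8, blue, green, red); there is no depth.
- optics.camera_info(name): a dict with "fx", "fy", "cx", "cy" (pixels), "D" ([k1, k2, p1, p2, k3] as OpenCV has them; the pictures are not rectified), "rvec" (rotation vector, rad) and "tvec" (3), from world to camera coordinates, as OpenCV has them. Camera axes: x right, y down, z forward; pixel columns grow to the right and rows downward; lengths in m; the calibration is good to about 2 mm. A picture is of the moment at which its call begins. camera_info takes no time and is no camera call.
- bot.sign_off(): hands the job in; it is judged then, once.
The state is a dict: "clock": time; "q": joint angles; "joint_velocities": joint speeds; "joint_torque": joint torques, N m; "ee_pos": TCP position; "ee_rot": TCP orientation; "wrist_force": force on the tool from outside, world axes, zero at the start; "torque": the same for the moment, N m; "opening": finger opening in m; "grip_force": force on a finger pad.
Only numpy, scipy, OpenCV 4.12 (cv2) and the standard library are available. Lean on these libraries where they do the work, as an engineer would, in place of code of your own. Each camera call takes 0.05 s, during which the arm holds its last target. There are 200 camera calls.

## Working session

There is one attempt and no reset: what is moved stays moved. The work goes in short steps, Python scripts to look and compute and a tool call to move; the robot and the scene stay as the last step left them, time stands still between calls to the robot, and variables do not carry over. Pictures are saved under pics/ and viewed, at most 10 in all, crops included, and the job is handed in when it is done.

Besides the shell and the picture viewer there is one more tool, called after ">>>" as name(argument=value, ...) on one line, values as JSON. drive_tool: Moves the arm, as the interface text tells. Its arguments: {"type":"object","properties":{"offset":{"type":"array"},"turn":{"type":"array"},"claw":{"type":"number"},"force":{"type":"number"}},"required":["offset","turn"]}

```bash
mkdir -p pics; cat > h.py <<'E'
import numpy as np, cv2
from workcell import readout, optics, bot
def cam(n):
    c=optics.camera_info(n); K=np.array([[c['fx'],0,c['cx']],[0,c['fy'],c['cy']],[0,0,1]],float)
    return K,np.array(c['D'],float),np.array(c['rvec'],float),np.array(c['tvec'],float)
def ray(n,px):
    K,D,r,t=cam(n); R=cv2.Rodrigues(r)[0]
    u=cv2.undistortPoints(np.array(px,float).reshape(-1,1,2),K,D).reshape(-1,2)
    d=np.c_[u,np.ones(len(u))]@R
    return -R.T@t,d
def onz(n,px,z):
    o,d=ray(n,px); return o+d*((z-o[2])/d[:,2])[:,None]
def proj(n,P):
    K,D,r,t=cam(n); return cv2.projectPoints(np.array(P,float).reshape(-1,1,3),r,t,K,D)[0].reshape(-1,2)
E
python3 - <<'E'
from h import *
for n in('scene','top'):
    cv2.imwrite(f'pics/{n}0.png',optics.snapshot(n)); print(n,ray(n,[[280,210]]))
print(readout.get_obs())
E
```

```text
scene (array([ 1.10689642, -0.50496268,  1.17891529]), array([[-0.4401173 ,  0.43138439, -0.7875617 ]]))
top (array([0.44374167, 0.0569309 , 1.39058998]), array([[ 0.05040103,  0.00883467, -0.99872265]]))
{'clock': 0.1, 'q': array([-6.80668669e+01,  7.23819861e+00, -2.32098855e+00,  8.05258044e+01,
        1.27140011e-03,  8.99999726e+01]), 'joint_velocities': array([ 0.07804291, -0.07082427,  0.1411123 , -0.05489364,  0.02490488,
        0.00034885]), 'joint_torque': array([ 3.51964736e-04, -4.36910069e+01,  3.53602481e+01,  1.37640926e-02,
       -2.01949416e-05,  1.22953372e-05]), 'ee_pos': array([ 0.19596184, -0.48663944,  0.23059988]), 'ee_rot': array([-1.79915008e+02, -1.27143942e-03,  2.19331586e+01]), 'wrist_force': array([-0.07660259,  0.30551229,  0.50326048]), 'torque': array([-0.0059907 ,  0.02117612, -0.04221075]), 'grip_force': 0.0, 'opening': 0.08578914915430676}
```

View pics/scene0.png

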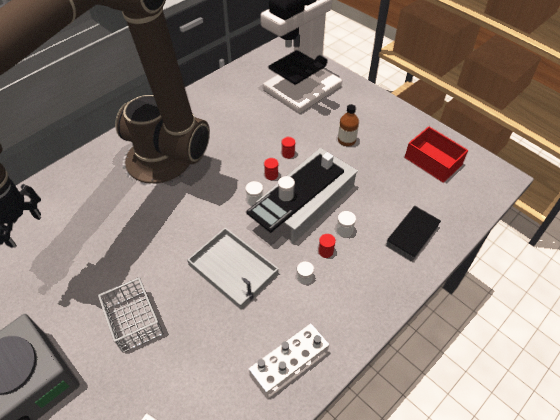

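View pics/top0.png

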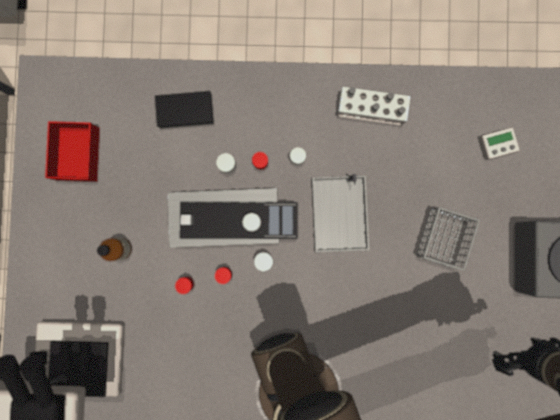

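Scene shows the board at (300,190) and the basket at (130,313). Top shows the board from (185,219) (grip) to (297,221), tray (340,213), pointer (352,180) and basket (447,237).
Candidates for the used jar (top view): white lids at (252,222) on the board, (263,261) spare_a, (225,162) spare_c and (298,156) spare_b, and red ones at (184,285), (223,275) and (260,160). I choose (252,222), the only one on the board, and check it in a crop.

```bash
python3 - <<'E'
from h import *
t=cv2.imread('pics/top0.png'); s=cv2.imread('pics/scene0.png')
a=cv2.resize(t[140:280,160:360],(800,560),interpolation=cv2.INTER_CUBIC)
cv2.imwrite('pics/crop_top.png',a)
b=cv2.resize(s[130:310,180:370],None,fx=3.3,fy=3.3,interpolation=cv2.INTER_CUBIC)
cv2.imwrite('pics/crop_scene.png',b)
E
```

```text
(no output)
```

View pics/crop_top.png

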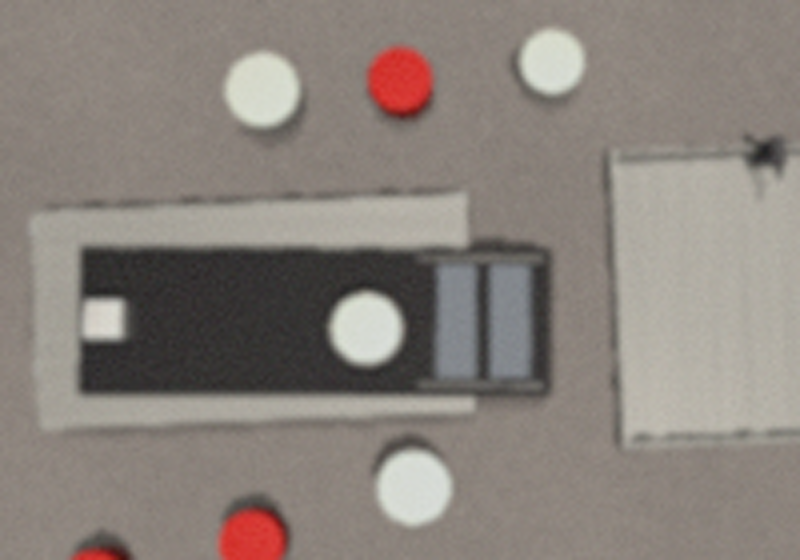

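View pics/crop_scene.png

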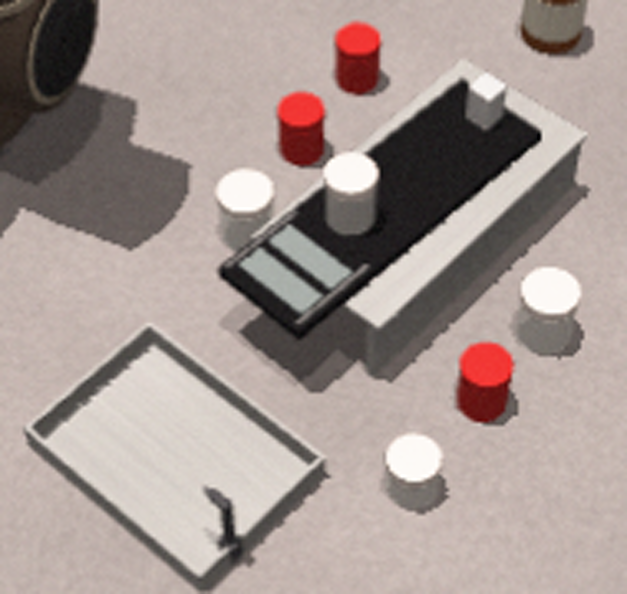

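The crops confirm the choice: the jar, white-lidded on the board, is at crop (366,329), with the grip block at (104,320). The board is turned a few degrees from the riser. In the scene crop the pointer tip is near (208,492). Now I measure.

```bash
python3 - <<'E'
from h import *
np.set_printoptions(precision=4,suppress=True)
f=lambda L:(np.array(L,float)+.5)/4-.5+[160,140]
g=lambda L:(np.array(L,float)+.5)/3.3-.5+[180,130]
ang=lambda a,b:np.degrees(np.arctan2(*(b-a)[[1,0]]))
r=onz('top',f([[31,210],[467,192],[474,411],[41,430]]),.08)
print('riser',r[:,:2],r.mean(0),'len',np.linalg.norm(r[0]-r[1]),np.linalg.norm(r[1]-r[2]),'yaw',ang(r[1],r[0])-90,ang(r[2],r[3])-90,ang(r[3],r[0]),ang(r[2],r[1]))
b=onz('top',f([[82,248],[549,247],[549,393],[82,392]]),.092)
print('board',b.mean(0),np.linalg.norm(b[0]-b[1]),np.linalg.norm(b[1]-b[2]),'yaw',ang(b[1],b[0])-90,ang(b[2],b[3])-90)
print('nose',(b[1]+b[2])/2)
print('grip',onz('top',f([[104,320]]),.134)); print('jar',onz('top',f([[366,329]]),.152))
t=onz('top',f([[611,152],[622,447]]),.03);print('tray',t,ang(t[1],t[0]),np.linalg.norm(t[0]-t[1]))
print('tip scene',onz('scene',g([[208,492]]),.086))
p=onz('scene',g([[208,492]]),.086); print('tip in top px',proj('top',p))
print('grip scene',onz('scene',g([[487,87]]),.134),'jar scene',onz('scene',g([[351,173]]),.152))
k=onz('top',[[430,207],[477,216],[463,270],[417,260]],.078);print('basket',k,k.mean(0),np.linalg.norm(k[0]-k[1]),np.linalg.norm(k[1]-k[2]))
s=cv2.imread('pics/scene0.png');T=cv2.imread('pics/top0.png')
A=cv2.resize(s[265:305,230:270],(400,400),interpolation=0);B=cv2.resize(T[165:205,330:370],(400,400),interpolation=0)
cv2.imwrite('pics/ptr.png',np.hstack([A,B]))
E
```

```text
riser [[0.55   0.3783]
 [0.5708 0.0802]
 [0.4217 0.071 ]
 [0.4    0.3653]] [0.4856 0.2237 0.08  ] len 0.2987757942750295 0.1493870493110976 yaw 3.998793938355348 4.208090949894057 4.942171434624079 3.524179536069068
board [0.4801 0.18   0.092 ] 0.3162982045084231 0.09847185539033082 yaw 1.76692935192402 1.5758835349763984
nose [0.4847 0.0222 0.092 ]
grip [[0.4748 0.3142 0.134 ]]
jar [[0.4735 0.1413 0.152 ]]
tray [[ 0.607  -0.0201  0.03  ]
 [ 0.3987 -0.0333  0.03  ]] 3.612381739711301 0.20866652528969312
tip scene [[ 0.5899 -0.133   0.086 ]]
tip in top px [[355.0807 182.5984]]
grip scene [[0.475  0.3127 0.134 ]] jar scene [[0.4735 0.1394 0.152 ]]
basket [[ 0.5299 -0.3381  0.078 ]
 [ 0.5091 -0.4643  0.078 ]
 [ 0.3626 -0.4284  0.078 ]
 [ 0.3855 -0.3052  0.078 ]] [ 0.4468 -0.384   0.078 ] 0.1279506883324331 0.15085566886585774
```

View pics/ptr.png

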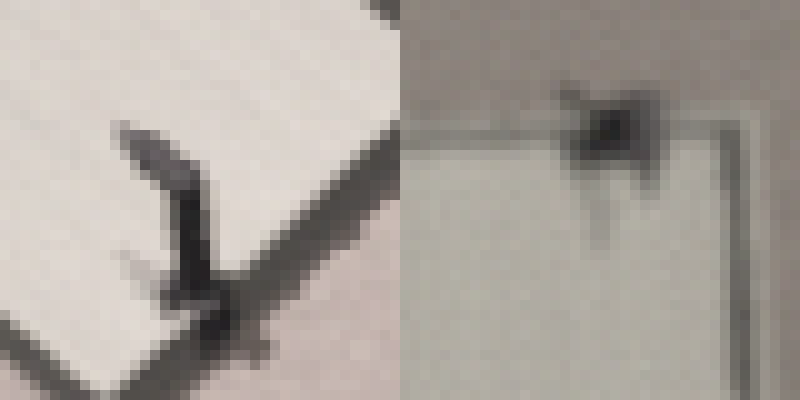

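The pointer tip is near (118,128) in the left half, and the top-view streak at (650,190) in the right half agrees with it. The tray edge independently gives a tip at (0.5855,-0.1313). Next I refine the tip, then look once at the basket.

```bash
cat >> h.py <<'E'
from scipy.spatial.transform import Rotation as Ro
def go(p,yaw):
    o=readout.get_obs(); R=Ro.from_euler('xyz',o['ee_rot'],degrees=True)
    off=R.inv().apply((np.array(p)-o['ee_pos'])*1000)
    tr=(R.inv()*Ro.from_euler('xyz',[180,0,yaw],degrees=True)).as_rotvec()
    print('t',o['clock'],'pos',o['ee_pos'].round(4),o['ee_rot'].round(2),'off',off.round(1),'turn',tr.round(4))
def tri(a,b):
    (o1,d1),(o2,d2)=ray('scene',[a]),ray('top',[b]); d1=d1[0]/np.linalg.norm(d1);d2=d2[0]/np.linalg.norm(d2)
    s=np.linalg.lstsq(np.c_[d1,-d2],o2-o1,rcond=None)[0]; return o1+s[0]*d1,o2+s[1]*d2
E
python3 - <<'E'
from h import *
print(onz('scene',[[241.5,277.5]],.086),tri([241.5,277.5],[354.6,183.8]))
s=cv2.imread('pics/scene0.png');T=cv2.imread('pics/top0.png')
A=cv2.resize(s[270:360,90:170],(400,450),interpolation=2);B=cv2.resize(T[195:285,405:485],(400,450),interpolation=2)
cv2.imwrite('pics/bk.png',np.hstack([A,B]))
go([.4735,.140,.24],78)
E
```

```text
[[ 0.58499281 -0.13271862  0.086     ]] (array([ 0.58538226, -0.1329964 ,  0.08681555]), array([ 0.58649402, -0.13165142,  0.08674274]))
t 0.1 pos [ 0.196  -0.4866  0.2306] [-179.92   -0.     21.93] off [ 491.5 -477.6   -8.7] turn [-1.400e-03 -7.000e-04 -9.786e-01]
```

View pics/bk.png

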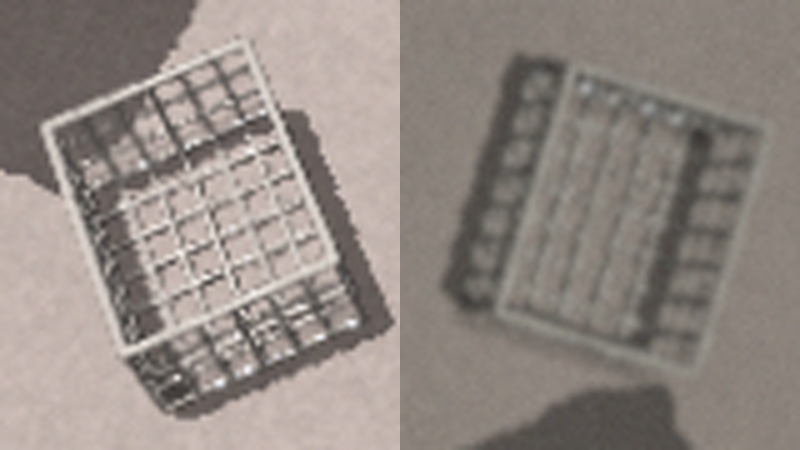

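Basket rim corners in the right half are (572,65), (770,125), (697,370) and (498,310), and in the left half (47,125), (243,40), (337,260) and (125,352). I go above the jar.

>>> drive_tool(offset=[[41, -40, -1], [82, -80, -2], [123, -120, -2], [164, -159, -3], [205, -199, -4], [246, -239, -5], [287, -279, -5], [328, -319, -6], [369, -358, -7], [410, -398, -8], [451, -438, -8], [491, -478, -9]], turn=[[0, 0, -0.08], [0, 0, -0.16], [0, 0, -0.24], [0, 0, -0.33], [0, 0, -0.41], [0, 0, -0.49], [0, 0, -0.57], [0, 0, -0.65], [0, 0, -0.73], [0, 0, -0.82], [0, 0, -0.9], [0, 0, -0.98]], claw=-1, force=30)

```text
clock: 1.6
ee_pos: [0.4733, 0.1418, 0.24]
ee_rot: [-180.0, 0.0, 78.3]
wrist_force: [0.1, -0.5, 0.7]
opening: 0.0853
grip_force: 0.0
```

```bash
python3 - <<'E'
from h import *
f=lambda L,ox,oy:np.array(L,float)/5-.4+[ox,oy]
for n,L,o in(('top',[[172,65],[370,125],[297,370],[98,310]],(405,195)),('scene',[[47,125],[243,40],[337,260],[125,352]],(90,270))):
    k=onz(n,f(L,*o),.078); print(n,k.mean(0),[np.linalg.norm(k[i]-k[i-1]).round(4) for i in range(4)],np.degrees(np.arctan2(*(k[1]-k[2])[[1,0]])))
    print(k)
go([.4735,.140,.24],78); go([.4735,.140,.105],78)
print(readout.get_obs()['q'])
E
```

```text
top [ 0.44755859 -0.39657603  0.078     ] [np.float64(0.1389), np.float64(0.1104), np.float64(0.1383), np.float64(0.1104)] -15.820035371868643
[[ 0.5289575  -0.3622808   0.078     ]
 [ 0.49952406 -0.46867835  0.078     ]
 [ 0.36646549 -0.43097631  0.078     ]
 [ 0.39528731 -0.32436864  0.078     ]]
scene [ 0.44538048 -0.39840541  0.078     ] [np.float64(0.1402), np.float64(0.1085), np.float64(0.1425), np.float64(0.1105)] 164.43382944717698
[[ 0.36272683 -0.43121527  0.078     ]
 [ 0.39211324 -0.32672021  0.078     ]
 [ 0.52943164 -0.36497281  0.078     ]
 [ 0.49725022 -0.47071335  0.078     ]]
t 1.6 pos [0.4733 0.1418 0.24  ] [-1.7999e+02  2.0000e-02  7.8260e+01] off [-1.7  0.6 -0. ] turn [-0.0002  0.0004  0.0046]
t 1.6 pos [0.4733 0.1418 0.24  ] [-1.7999e+02  2.0000e-02  7.8260e+01] off [ -1.6   0.6 135. ] turn [-0.0002  0.0004  0.0046]
[ 1.66817306e+01  3.88280673e+00 -4.88292592e+00  8.12579946e+01
 -1.37674983e-02  1.18420864e+02]
```

>>> drive_tool(offset=[[-1, 1, 30], [-1, 1, 60], [-1, 1, 85], [-1, 1, 105], [-1, 1, 120], [-1, 1, 130], [-1, 1, 135], [-1, 1, 135]], turn=[[0, 0, 0], [0, 0, 0], [0, 0, 0], [0, 0, 0], [0, 0, 0], [0, 0, 0], [0, 0, 0], [0, 0, 0]])

```text
clock: 2.6
ee_pos: [0.4739, 0.1386, 0.1054]
ee_rot: [180.0, -0.0, 78.1]
wrist_force: [0.1, 0.5, -0.3]
opening: 0.0854
grip_force: 0.0
```

>>> drive_tool(offset=[[0, 0, 0], [0, 0, 0], [0, 0, 0], [0, 0, 0], [0, 0, 0], [0, 0, 0], [0, 0, 0], [0, 0, 0]], turn=[[0, 0, 0], [0, 0, 0], [0, 0, 0], [0, 0, 0], [0, 0, 0], [0, 0, 0], [0, 0, 0], [0, 0, 0]], claw=1, force=30)

```text
clock: 3.6
ee_pos: [0.4741, 0.1387, 0.1059]
ee_rot: [179.9, -0.0, 78.1]
wrist_force: [-0.9, -0.2, 5.1]
opening: 0.0448
grip_force: 30.2
```

>>> drive_tool(offset=[[0, 0, -8], [0, 0, -25], [0, 0, -50], [0, 0, -75], [0, 0, -100], [0, 0, -115], [0, 0, -125], [0, 0, -125]], turn=[[0, 0, 0], [0, 0, 0], [0, 0, 0], [0, 0, 0], [0, 0, 0], [0, 0, 0], [0, 0, 0], [0, 0, 0]])

```text
clock: 4.6
ee_pos: [0.474, 0.1387, 0.2307]
ee_rot: [180.0, -0.0, 78.1]
wrist_force: [-0.7, -0.4, -1.4]
opening: 0.0445
grip_force: 30.8
```

```bash
python3 - <<'E'
from h import *
cv2.imwrite('pics/s1.png',optics.snapshot('scene')); t=optics.snapshot('top'); cv2.imwrite('pics/t1.png',t)
go([.4465,-.3975,.231],74.3); print(readout.get_obs()['opening'],readout.get_obs()['grip_force'])
E
```

```text
t 4.7 pos [0.4735 0.1386 0.2296] [-1.7994e+02  3.0000e-02  7.8080e+01] off [-530.1   84.2   -1.2] turn [-0.001   0.0006  0.066 ]
0.04473306370434997 30.77206109301187
```

>>> drive_tool(offset=[[-20, 3, 0], [-65, 10, 0], [-120, 19, 0], [-180, 28, 0], [-240, 38, 0], [-300, 48, 0], [-360, 57, 0], [-415, 66, 0], [-460, 73, 0], [-500, 79, 0], [-525, 83, 0], [-530, 84, 0]], turn=[[0, 0, 0.005], [0, 0, 0.01], [0, 0, 0.015], [0, 0, 0.02], [0, 0, 0.03], [0, 0, 0.04], [0, 0, 0.045], [0, 0, 0.05], [0, 0, 0.055], [0, 0, 0.06], [0, 0, 0.066], [0, 0, 0.066]])

```text
clock: 6.2
ee_pos: [0.4459, -0.3984, 0.2287]
ee_rot: [-179.9, -0.1, 74.2]
wrist_force: [0.6, -0.0, -0.9]
opening: 0.045
grip_force: 30.8
```

```bash
python3 - <<'E'
from h import *
go([.4465,-.3975,.035],74.3); print(readout.get_obs()['opening'])
a,b=optics.snapshot('scene'),optics.snapshot('top')
cv2.imwrite('pics/both1.png',np.hstack([cv2.resize(a[150:400,60:360],(400,333)),cv2.resize(b[140:390,180:480],(400,333))]))
E
```

```text
t 6.2 pos [ 0.4459 -0.3984  0.2287] [-1.7987e+02 -6.0000e-02  7.4190e+01] off [  0.8   0.8 193.7] turn [-0.0022 -0.0011 -0.002 ]
0.04502461605600375
```

View pics/both1.png

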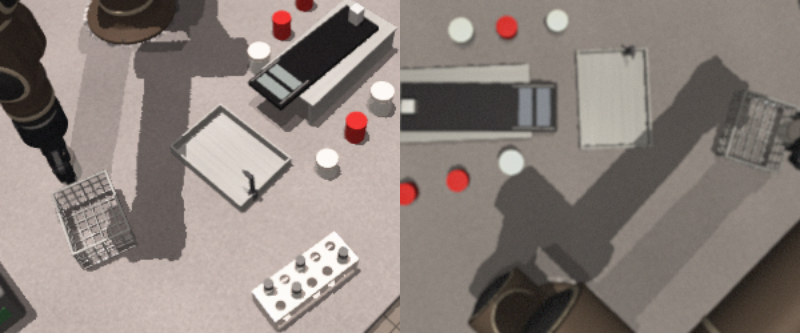

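The board is clear of the jar, and the gripper tip is at left-half (65,175) and right-half (795,150). I check that against the projection before lowering.

```bash
python3 - <<'E'
from h import *
for n in('scene','top'): print(n,proj(n,[[.446,-.398,.229],[.446,-.398,.078],[.446,-.398,.35],[.446,-.398,.218]]))
a=optics.snapshot('scene');cv2.imwrite('pics/c2.png',cv2.resize(a[230:340,60:180],(660,600),interpolation=2))
E
```

```text
scene [[110.59675699 277.72662277]
 [127.27980449 307.81250108]
 [ 94.56869496 248.36065751]
 [111.92648788 280.142297  ]]
top [[474.09419288 239.19117352]
 [451.94261588 238.62841729]
 [496.56207032 239.76366515]
 [472.2850523  239.1451501 ]]
```

View pics/c2.png

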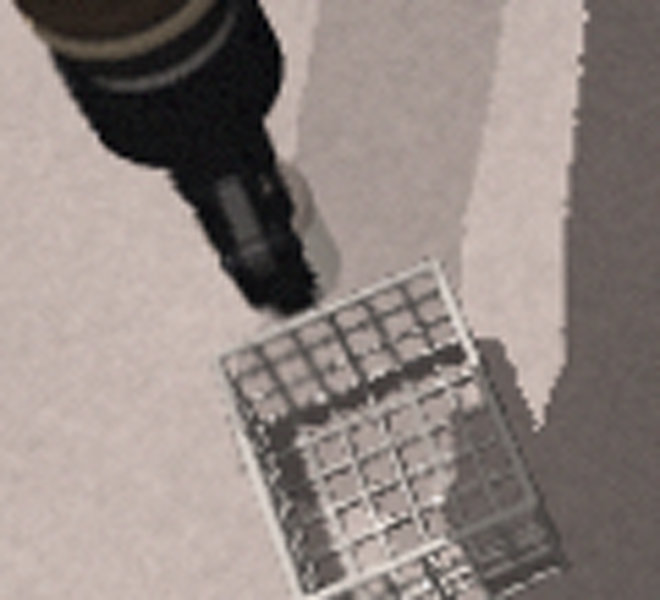

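The jar is visible in the fingers at (300,230), and the tip is where the projection puts it, over the basket centre. I lower and release.

>>> drive_tool(offset=[[0, 0, 15], [1, 1, 45], [1, 1, 75], [1, 1, 105], [1, 1, 130], [1, 1, 150], [1, 1, 168], [1, 1, 182], [1, 1, 192], [1, 1, 196], [1, 1, 196]], turn=[[0, 0, 0], [0, 0, 0], [0, 0, 0], [0, 0, 0], [0, 0, 0], [0, 0, 0], [0, 0, 0], [0, 0, 0], [0, 0, 0], [0, 0, 0], [0, 0, 0]])

```text
clock: 7.72
ee_pos: [0.4479, -0.3967, 0.0344]
ee_rot: [180.0, 0.0, 74.3]
wrist_force: [-0.1, 0.5, -0.6]
opening: 0.0447
grip_force: 30.8
```

>>> drive_tool(offset=[[0, 0, 0], [0, 0, 0], [0, 0, 0], [0, 0, 0], [0, 0, 0]], turn=[[0, 0, 0], [0, 0, 0], [0, 0, 0], [0, 0, 0], [0, 0, 0]], claw=-0.5)

```text
clock: 8.35
ee_pos: [0.4477, -0.3966, 0.0343]
ee_rot: [180.0, 0.0, 74.3]
wrist_force: [0.9, 0.5, 0.2]
opening: 0.0639
grip_force: 0.0
```

>>> drive_tool(offset=[[0, 0, -10], [0, 0, -35], [0, 0, -70], [0, 0, -110], [0, 0, -150], [0, 0, -180], [0, 0, -195], [0, 0, -195]], turn=[[0, 0, 0], [0, 0, 0], [0, 0, 0], [0, 0, 0], [0, 0, 0], [0, 0, 0], [0, 0, 0], [0, 0, 0]])

```text
clock: 9.35
ee_pos: [0.4481, -0.3969, 0.2302]
ee_rot: [179.9, 0.0, 74.3]
wrist_force: [-0.5, -0.5, -0.1]
opening: 0.0637
grip_force: 0.0
```

```bash
python3 - <<'E'
from h import *
go([.475,.313,.231],181.7)
a=cv2.imread('pics/t1.png');b=optics.snapshot('top')
f=lambda L:(np.array(L,float)+.5)/4-.5+[160,140]
# board / grip now (arm clear of the board): white block & dark plate
c=b[190:250,165:310]; m=cv2.inRange(c,(0,0,0),(75,75,75)); n,l,s,ce=cv2.connectedComponentsWithStats(m)
i=1+s[1:,4].argmax(); pts=cv2.findContours((l==i).astype('u1'),0,2)[0][0]
r=cv2.minAreaRect(pts); print(r, s[i])
w=onz('top',cv2.boxPoints(r)+[165,190],.092);print(w,w.mean(0))
g=cv2.inRange(c[:,:40],(165,165,165),(255,255,255));n,l,s,ce=cv2.connectedComponentsWithStats(g);i=1+s[1:,4].argmax();print('grip px',ce[i]+[165,190],s[i],onz('top',[ce[i]+[165,190]],.134))
s=optics.snapshot('scene');cv2.imwrite('pics/c3.png',np.hstack([cv2.resize(s[260:360,80:180],(400,400)),cv2.resize(b[195:295,390:490],(400,400))]))
E
```

```text
t 9.35 pos [ 0.4481 -0.3969  0.2302] [1.7991e+02 4.0000e-02 7.4300e+01] off [ 690.7 -166.2   -1.6] turn [ 4.0000e-04  2.0000e-03 -1.8745e+00]
((58.99999237060547, 29.499996185302734), (87.99998474121094, 34.99999237060547), -0.0) [  15   12   89   36 2909]
[[0.42849281 0.33621818 0.092     ]
 [0.52313936 0.33996984 0.092     ]
 [0.52999204 0.10149352 0.092     ]
 [0.43551949 0.0986083  0.092     ]] [0.47928592 0.21907246 0.092     ]
grip px [185.10126582 219.08860759] [16 25  9  9 79] [[0.47616088 0.31567294 0.134     ]]
```

View pics/c3.png

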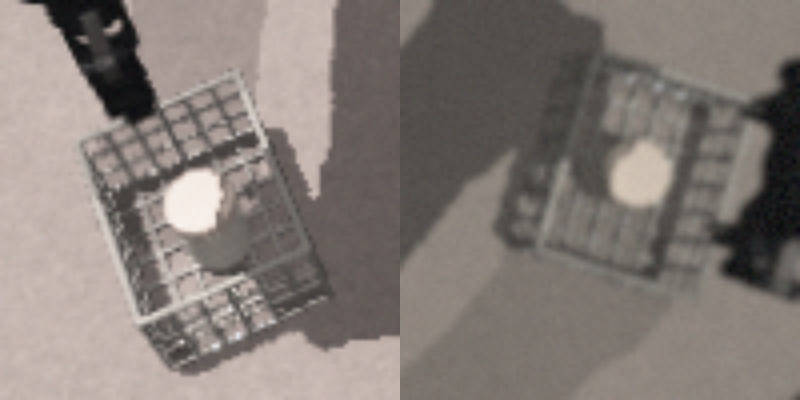

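The jar stands upright inside the basket (left half (205,210), right half (640,175)). Now to the grip block.

>>> drive_tool(offset=[[40, -10, 0], [100, -24, 0], [160, -38, 0], [220, -53, 0], [280, -67, 0], [340, -82, 0], [400, -96, 0], [460, -111, 0], [520, -125, 0], [580, -140, 0], [640, -154, -1], [690, -166, -1]], turn=[[0, 0, -0.15], [0, 0, -0.31], [0, 0, -0.47], [0, 0, -0.63], [0, 0, -0.79], [0, 0, -0.95], [0, 0, -1.1], [0, 0, -1.26], [0, 0, -1.41], [0, 0, -1.57], [0, 0, -1.72], [0, 0, -1.874]], claw=-1)

```text
clock: 10.95
ee_pos: [0.4738, 0.3146, 0.2285]
ee_rot: [-179.9, -0.1, -178.0]
wrist_force: [1.5, -1.3, -0.4]
opening: 0.0853
grip_force: 0.0
```

>>> drive_tool(offset=[[0, 0, 0], [0, 0, 0]], turn=[[0, 0, 0], [0, 0, 0]])

```text
clock: 11.2
ee_pos: [0.474, 0.3122, 0.2288]
ee_rot: [-179.9, -0.1, -178.3]
wrist_force: [0.4, -0.5, 0.4]
opening: 0.0856
grip_force: 0.0
```

```bash
python3 - <<'E'
from h import *
go([.475,.3145,.097],181.7); print(readout.get_obs()['q'])
E
```

```text
t 11.2 pos [0.474  0.3122 0.2288] [-1.7990e+02 -1.3000e-01 -1.7833e+02] off [ -1.3   2.4 131.8] turn [-0.0017 -0.0023 -0.0005]
[ 3.33819943e+01  1.20216138e+01  3.16350979e+00  8.13051392e+01
 -1.57411598e-02  3.17115716e+01]
```

>>> drive_tool(offset=[[-1, 2, 30], [-1, 2, 60], [-1, 2, 85], [-1, 2, 103], [-1, 2, 117], [-1, 2, 127], [-1, 2, 131], [-1, 2, 131]], turn=[[0, 0, 0], [0, 0, 0], [0, 0, 0], [0, 0, 0], [0, 0, 0], [0, 0, 0], [0, 0, 0], [0, 0, 0]])

```text
clock: 12.2
ee_pos: [0.4757, 0.3145, 0.0995]
ee_rot: [180.0, 0.0, -178.3]
wrist_force: [1.2, -0.5, -0.4]
opening: 0.0854
grip_force: 0.0
```

>>> drive_tool(offset=[[0, 0, 0], [0, 0, 0], [0, 0, 0], [0, 0, 0], [0, 0, 0], [0, 0, 0], [0, 0, 0], [0, 0, 0], [0, 0, 0], [0, 0, 0]], turn=[[0, 0, 0], [0, 0, 0], [0, 0, 0], [0, 0, 0], [0, 0, 0], [0, 0, 0], [0, 0, 0], [0, 0, 0], [0, 0, 0], [0, 0, 0]], claw=1, force=80)

```text
clock: 13.45
ee_pos: [0.4757, 0.3144, 0.0998]
ee_rot: [-180.0, 0.0, -178.3]
wrist_force: [-0.6, -2.5, 5.0]
opening: 0.0252
grip_force: 79.6
```

```bash
cat > nose.py <<'E'
from h import *
o=readout.get_obs(); print(o['clock'],o['ee_pos'].round(4),o['ee_rot'].round(2),o['wrist_force'].round(1),o['torque'].round(2),o['opening'],o['grip_force'])
cv2.imwrite('pics/n%d.png'%(o['clock']*100),optics.snapshot('top'))
a=np.radians(4.0); ux,uy=np.array([np.cos(a),np.sin(a)]),np.array([-np.sin(a),np.cos(a)])
tip=np.array([.5857,-.1323]); y=np.radians(o['ee_rot'][2]%360-180); by=np.array([-np.sin(y),np.cos(y)])
nose=o['ee_pos'][:2]-.295*by; print('nose',nose,'rel tip x,y mm',((nose-tip)@np.c_[ux,uy]*1000).round(1))
tgt=tip-.075*ux+.295*uy; go([*tgt,o['ee_pos'][2]],184.0)
E
python3 nose.py
```

```text
13.45 [0.4757 0.3144 0.0998] [-1.7998e+02  4.0000e-02 -1.7834e+02] [-0.6 -2.5  5. ] [-0.67  0.24 -0.07] 0.02523261416292564 79.64091897010803
nose [0.48429582 0.01952049] rel tip x,y mm [-90.6 158.5]
t 13.5 pos [0.4758 0.3144 0.0998] [-1.7998e+02  4.0000e-02 -1.7834e+02] off [ -10. -158.    0.] turn [-0.0003  0.0007 -0.0409]
```

>>> drive_tool(offset=[[0, -2, 0], [-1, -8, 0], [-1, -16, 0], [-2, -25, 0], [-3, -34, 0], [-4, -43, 0], [-5, -52, 0], [-5, -60, 0], [-6, -68, 0], [-6, -74, 0], [-7, -78, 0], [-7, -80, 0]], turn=[[0, 0, -0.003], [0, 0, -0.006], [0, 0, -0.01], [0, 0, -0.014], [0, 0, -0.018], [0, 0, -0.022], [0, 0, -0.026], [0, 0, -0.03], [0, 0, -0.034], [0, 0, -0.038], [0, 0, -0.041], [0, 0, -0.041]])

```text
clock: 15.0
ee_pos: [0.4853, 0.2364, 0.0999]
ee_rot: [179.8, 0.1, -175.9]
wrist_force: [-0.7, 6.5, 4.1]
opening: 0.0249
grip_force: 79.5
```

```bash
python3 nose.py
```

```text
15.0 [0.4853 0.2364 0.0999] [ 1.7979e+02  6.0000e-02 -1.7593e+02] [-0.7  6.5  4.1] [ 0.67  0.21 -0.15] 0.024913638097453766 79.47853446006775
nose [ 0.50624663 -0.05785563] rel tip x,y mm [-74.1  79.8]
t 15.05 pos [0.4853 0.2362 0.0999] [ 1.7981e+02  6.0000e-02 -1.7593e+02] off [  0.7 -79.6  -0.3] turn [0.0033 0.0011 0.0012]
```

>>> drive_tool(offset=[[0, -3, 0], [0, -8, 0], [0, -15, 0], [0, -23, 0], [0, -31, 0], [0, -39, 0], [0, -47, 0], [0, -55, 0], [0, -62, 0], [0, -68, 0], [0, -71, 0], [0, -72, 0]], turn=[[0, 0, 0], [0, 0, 0], [0, 0, 0], [0, 0, 0], [0, 0, 0], [0, 0, 0], [0, 0, 0], [0, 0, 0], [0, 0, 0], [0, 0, 0], [0, 0, 0], [0, 0, 0]])

```text
clock: 16.55
ee_pos: [0.4907, 0.1651, 0.1003]
ee_rot: [179.7, 0.1, -175.9]
wrist_force: [-1.0, 7.6, 4.9]
opening: 0.025
grip_force: 79.6
```

```bash
python3 nose.py; python3 - <<'E'
from h import *
a=optics.snapshot('scene');b=optics.snapshot('top');cv2.imwrite('pics/s2.png',a);cv2.imwrite('pics/t2.png',b)
cv2.imwrite('pics/c4.png',np.hstack([cv2.resize(a[220:310,190:280],(400,400),interpolation=2),cv2.resize(b[165:255,290:380],(400,400),interpolation=2)]))
E
```

```text
16.55 [0.4907 0.1651 0.1003] [ 1.7971e+02  1.2000e-01 -1.7591e+02] [-1.   7.6  4.9] [ 1.41  0.24 -0.01] 0.024950665731494768 79.57307696342468
nose [ 0.511757   -0.12915056] rel tip x,y mm [-73.5   8.3]
t 16.6 pos [0.4907 0.165  0.1003] [ 1.7972e+02  1.2000e-01 -1.7591e+02] off [ 1.  -8.2 -0.1] turn [0.0049 0.002  0.0015]
```

View pics/c4.png

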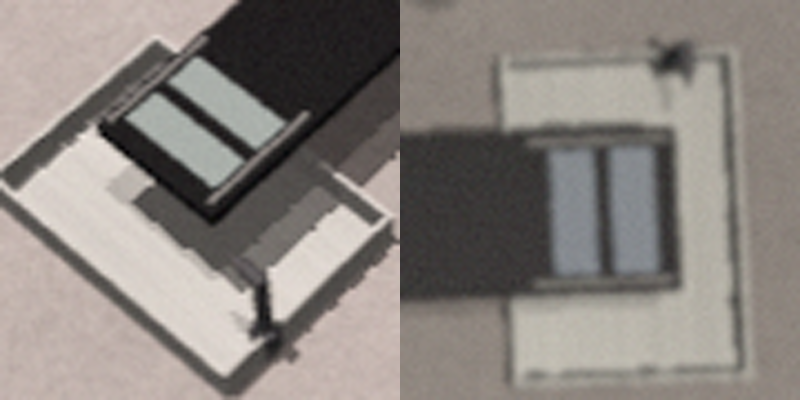

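The board end, in the right half, runs from (674,128) to (680,288), short of the pointer at (690,90). In the left half its end corners are (103,122) and (213,212). I measure the remaining gap.

```bash
python3 - <<'E'
from h import *
k=90/400
a=np.radians(4.0); U=np.array([[np.cos(a),-np.sin(a)],[np.sin(a),np.cos(a)]]); tip=np.array([.5857,-.1323])
for n,L,o in(('top',[[274,128],[280,288]],(290,165)),('scene',[[103,122],[213,212]],(190,220))):
    P=(np.array(L,float)+.5)*k-.5+o
    w=onz(n,P,.092);print(n,w.round(4),'w',np.linalg.norm(w[0]-w[1]),((w.mean(0)[:2]-tip)@U*1000).round(1))
# subpixel end edge in top: column of dark->light crossing on rows across board
g=cv2.GaussianBlur(cv2.cvtColor(cv2.imread('pics/t2.png'),6),(1,5),0).astype(float); R=[]
for r in range(198,226):
    l=g[r,345:362]; th=(l.min()+l[-3:].mean())/2; j=np.where((l[:-1]<th)&(l[1:]>=th))[0][-1]; R.append([345+j+(th-l[j])/(l[j+1]-l[j]),r])
R=np.array(R);w=onz('top',R,.092)[:,:2];q=(w-tip)@U*1000;print('edge rel y: median',np.median(q[:,1]),q[::4].round(1).tolist())
# scene-tip image consistency
s0=np.array([[241.5,277.5]]);print('tip',onz('scene',s0,.086))
E
```

```text
top [[ 0.5596 -0.1225  0.092 ]
 [ 0.4627 -0.1282  0.092 ]] w 0.09712366309460178 [-73.9  12.1]
scene [[ 0.4635 -0.1277  0.092 ]
 [ 0.5578 -0.1218  0.092 ]] w 0.09446187819360573 [-74.4  12.8]
edge rel y: median 11.974931665091017 [[-37.7, 11.4], [-48.5, 12.1], [-59.4, 12.0], [-70.1, 12.3], [-81.0, 12.1], [-91.8, 11.7], [-102.5, 11.9]]
tip [[ 0.58499281 -0.13271862  0.086     ]]
```

The gap is about 10–12 mm by vision and 8 mm by kinematics, so I move 10.5 mm with a small level correction.

>>> drive_tool(offset=[[0, -1.5, 0], [0, -3, 0.2], [0, -5, 0.3], [0, -7, 0.4], [0, -9, 0.5], [0, -10, 0.5], [0, -10.5, 0.5], [0, -10.5, 0.5], [0, -10.5, 0.5], [0, -10.5, 0.5]], turn=[[0, 0, 0], [0.001, 0, 0], [0.002, 0, 0], [0.003, 0, 0], [0.004, 0, 0], [0.005, 0, 0], [0.005, 0, 0], [0.005, 0, 0], [0.005, 0, 0], [0.005, 0, 0]])

```text
clock: 17.95
ee_pos: [0.4916, 0.1549, 0.0999]
ee_rot: [180.0, 0.1, -175.9]
wrist_force: [-0.6, 7.0, 6.8]
opening: 0.0252
grip_force: 79.7
```

```bash
python3 nose.py; python3 - <<'E'
from h import *
a=np.radians(4.0); U=np.array([[np.cos(a),-np.sin(a)],[np.sin(a),np.cos(a)]]); tip=np.array([.5857,-.1323])
im=optics.snapshot('top');g=cv2.GaussianBlur(cv2.cvtColor(im,6),(1,5),0).astype(float); R=[]
for r in range(198,226):
    l=g[r,348:362]; th=(l.min()+l[-3:].mean())/2; j=np.where((l[:-1]<th)&(l[1:]>=th))[0][-1]; R.append([348+j+(th-l[j])/(l[j+1]-l[j]),r])
q=(onz('top',R,.092)[:,:2]-tip)@U*1000;print(np.median(q[:,1]),q[::5].round(1).tolist())
# bystanders: change since the start, outside arm/board
d=cv2.absdiff(im,cv2.imread('pics/top0.png')).max(2)
for n,(x,y) in dict(a=(263,261),b=(298,156),c=(225,162),reagent=(110,250)).items(): print(n,np.median(d[y-12:y+12,x-12:x+12]),d[y-12:y+12,x-12:x+12].max())
for k,i in(('0',cv2.imread('pics/top0.png')),('now',im)):
    for n,(x,y) in dict(a=(263,261),b=(298,156),c=(225,162)).items():
        m=cv2.moments(cv2.inRange(i[y-16:y+16,x-16:x+16],(150,150,150),(255,255,255)),True); print(k,n,round(m['m10']/(m['m00']+1e-9)+x-16,1),round(m['m01']/(m['m00']+1e-9)+y-16,1))
E
```

```text
17.95 [0.4916 0.1549 0.0999] [ 1.7998e+02  1.3000e-01 -1.7590e+02] [-0.6  7.   6.8] [ 1.45  0.22 -0.11] 0.02520526503900615 79.71316337585449
nose [ 0.51267127 -0.13934358] rel tip x,y mm [-73.3  -1.9]
t 18.0 pos [0.4916 0.1549 0.0999] [ 1.7998e+02  1.3000e-01 -1.7590e+02] off [ 1.1  1.9 -0. ] turn [0.0003 0.0023 0.0018]
1.4249419646383539 [[-38.2, 1.5], [-51.7, 1.4], [-65.2, 1.4], [-78.7, 1.8], [-92.2, 1.4], [-105.6, 1.2]]
a 85.0 182
b 4.0 11
c 4.0 35
reagent 5.0 24
0 a 263.0 261.8
0 b 297.7 154.8
0 c 225.0 161.8
now a 271.1 258.5
now b 297.7 154.8
now c 225.0 161.9
```

Spare_a is hidden or shadowed by the arm in the top view, so I check it in earlier pictures and the scene view.

```bash
python3 - <<'E'
from h import *
import glob
def c(i,x,y,th=150):
    m=cv2.moments(cv2.inRange(i[y-14:y+14,x-14:x+14],(th,)*3,(255,)*3),True); return round(m['m10']/(m['m00']+1e-9)+x-14,1),round(m['m01']/(m['m00']+1e-9)+y-14,1),m['m00']
for f in sorted(glob.glob('pics/n*.png')): print(f,c(cv2.imread(f),263,261))
print(c(cv2.imread('pics/t1.png'),263,261))
now=optics.snapshot('scene')
for i in(cv2.imread('pics/scene0.png'),now): print([c(i,x,y,215) for x,y in((254,188),(346,219),(305,270))], i[186:192,250:258].mean((0,1)))
o=readout.get_obs();print(o['joint_velocities'].round(2),o['clock'])
E
```

```text
pics/n1345.png (263.1, 261.8, 296.0)
pics/n1500.png (263.1, 261.7, 288.0)
pics/n1655.png (268.9, 259.4, 72.0)
pics/n1795.png (271.1, 258.5, 11.0)
(249.0, 247.0, 0.0)
[(253.7, 187.3, 167.0), (346.5, 217.5, 194.0), (305.0, 268.2, 182.0)] [245.70833333 249.02083333 252.97916667]
[(250.7, 191.5, 26.0), (346.5, 217.6, 190.0), (305.0, 268.2, 181.0)] [120.70833333 126.45833333 138.20833333]
[-0.02  0.02  0.05  0.    0.02  0.09] 18.1
```

Spare_a was unmoved until the arm's shadow crept over it. The spot still shows a shaded lid, and there was no contact force. The other two jars and the bottle are unchanged, and the board is within 2 mm of the pointer, level and still. I hand in the job.

```bash
python3 -c "
from workcell import bot
print(bot.sign_off())"
```

```text
the job is handed in; nothing more can be done
None
```

The used jar is upright in the basket, and the board is out to within about 2 mm of the pointer, held level and still by its grip block; I handed the job in at about 18 s with no result returned, and spare_a was in the arm's shadow at the end, so I could not measure its final position directly.

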